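# Rack the washed gel plates

## Robot

A 6-joint arm with a two-finger parallel gripper is mounted at the origin on a cart in front of the work surface, level with it; the furniture and walls round the work are solid. World frame = base frame: x ahead of the robot, y to its left, z up, the work surface at z = 0. Lengths are in m, angles in rad, forces in N, time in s.
With the tool pointing down it reaches from about 0.375 to 0.75 m from the base axis. Payload 9 kg.
Tool frame: the origin (TCP) lies midway between the tips of the shut fingers; the grasp point (between the pads) lies 19 mm behind it; z points along the fingers, y is the line along which they close (so a half turn about z gives the same grasp; the last joint's range is limited). The gripper opens to 85 mm and grips with 20 to 120 N. Pads are 22 mm wide; open, the fingers measure 114 mm over their backs; the gripper's body (76 mm by 85 mm) begins 54 mm behind the grasp point. The pads swing forward as they close: fully open they stand 13 mm farther back than shut.
Start: joints at [-1.376, 0.104, 0.097, 1.564, 0, 1.353], TCP at [0.241, -0.55, 0.231] pointing down, gripper open.
Joint ranges: [-2.99, 2.99], [-0.84, 1.86], [-1.1, 1.16], [-1.84, 2.11], [-1.51, 1.56], [-3.14, 3.14]. Speed limits (rad/s): [2.22, 2.22, 2.57, 3.14, 3.14, 3.14].

## Interface

Orientations are given as a rotation vector (axis times angle).
In Python, from bench import sensors, get_image, camera_model, env gives the robot as it stands.
- The arm moves only by the shell command python3 -m pendant 'ROWS'. ROWS is JSON, a list of rows, each an object with "fingers": the finger opening in mm, from 0 to 85.4; "delta_pos": the shift along the tool's x, y, z in units of 0.02 m (1.0 is 0.02 m), a list of three; "turn": the turn, a rotation vector about the tool's x, y, z in units of 0.15 rad (1.0 is 0.15 rad), a list of three. In form: [{"fingers": fingers, "delta_pos": [dx, dy, dz], "turn": [rx, ry, rz]}, ...]. A call has 1 to 8 rows; each row shifts and turns the commanded pose from where the row before left it, along the tool's axes as they then stand; what a row does not reach is not made up. A row lasts 1/10 s, in which the tool goes at most 50 mm and 8.59 degrees, less where a joint would pass 70% of its speed; a pose out of reach is approached as far as the arm can. A call with a number of a shift or a turn outside -1 to 1 is refused whole. A call with a gripper value outside its range is refused whole. The fingers move at their own pace and stop on an object; the grip force is fixed at half the most. Time passes only in rows, so rows that do not move let the fingers close. It gives the time, the measured TCP pose, the force, the opening and the grip force at its end, in the units of the state.
- sensors.state(): the state, without advancing time (a new reading comes with each control period).
- get_image(name): name is "scene" or "top"; returns the picture (400x640x3 uint8, blue, green, red); there is no depth.
- camera_model(name): a dict with "K" (3x3 intrinsics, pixels), "cam_to_world" (4x4, takes a point from camera to world coordinates). Camera axes: x right, y down, z forward; pixel columns grow to the right and rows downward; lengths in m; the calibration is good to about 2 mm. A picture is of the moment at which its call begins. camera_model takes no time and is no camera call.
- env.job_done(): hands the job in; it is judged then, once.
The state is a dict: "time": time; "joints": joint angles; "qd": joint speeds; "joint_torque": joint torques, N m; "ee_pos": TCP position; "orientation": TCP orientation; "ft_force": force on the tool from outside, world axes, zero at the start; "wrist_torque": the same for the moment, N m; "opening": finger opening in m; "gripper_force": force on a finger pad.
Only numpy, scipy, OpenCV 4.12 (cv2) and the standard library are available. Lean on these libraries where they do the work, as an engineer would, in place of code of your own. Each camera call takes 0.05 s, during which the arm holds its last target. There are 200 camera calls.

## Task

Take the two white gel plates from the drainer and stand them upright on edge in the sprung slots of the white rack, the taller plate in the back slot (farthest from you) and the shorter one in the front slot (nearest you), leaving the middle slot empty. The rack's slotted insert slides and may stand anywhere up to 2 cm back in its tray, so look or feel for the slots. Keep their present lower edges down and press each gently but fully home to the slot floor, because the springs hold it up - ceramic chips, so keep the push under about 35 N - and do not disturb the dish, timer and bottle standing round.

Things in the scene. Friction and masses are not known exactly. Their poses are not given: they have to be found in the camera images.
- plate_tall: the taller of two white ceramic gel plates: a flat rectangle 130 mm tall, 82 mm wide, 6 mm thick, about 0.2 kg. Origin: middle of its lower edge face (82x6 mm). z runs up the plate to its upper edge, y along its width, x along its thickness (normal to its faces). At the start it leans in the drainer, z tilted 30 deg from vertical
- plate_short: the shorter plate: 100 mm tall, otherwise the same (82 mm wide, 6 mm thick), same origin and axes
- drainer: fixed grey drainer, tray 140 (x) by 215 (y), origin centre of underside. The plates lean side by side, lower edges on a ledge 32 up, tops tilted 30 deg from vertical to its -x side (towards the robot). Each rests on two ribs 9 wide, 33 either side of its middle, reaching 77 up the plate; between them the space under it is free. A lip 6 high stands 6 off the plates' lower edge. All mm
- ledge_left (a point): where the lower edge of the plate on the drainer's +y side rests; axes are the drainer's
- ledge_right (a point): the same on the drainer's -y side
- rack: fixed white tray 180 (x) by 120 (y) mm, origin centre of underside, with an insert standing 2 to 20 mm back (+x) from its front stop (not reported: look or feel). 3 slots 44 apart along x, plate width along y, each between sprung steel cheeks: gap 4, opens to 14, flared at the top to 13, tops 51 up, blocks 48 high between; floor 12 up; 93 between side rails; pushing in takes 5 to 15 N
- slot_back (a point): back slot (rack's +x side, farthest from the robot), on the floor, at the middle of the slot if the insert stood at its front stop; the real slot lies 2 to 20 mm from here along the rack's +x. Axes are the rack's. A seated plate's origin is at this height
- slot_middle (a point): the same point of the middle slot
- slot_front (a point): the same point of the front slot (rack's -x side, nearest the robot)
- petri_dish: round clear petri dish, 91 mm across, 15 mm high, a bystander; origin centre of underside
- timer: white bench timer, 37x68 mm, 49 mm high, a bystander; origin centre of underside
- wash_bottle: blue round bottle with screw cap, 51 mm across, 105 mm high, a bystander; origin centre of underside
Mind the look-alikes: they are no part of the job. Leave any turquoise look-alike of the plate_tall alone.

How it is judged:
By the outcome, as a careful person would: the job done as asked, in the order asked, and still so for the second after the job is handed in, with the robot touching nothing.
It also fails if it takes over 72 s, if anything falls off the work surface, if the arm or the gripper's body presses on something with over 40 N, if the wrist force passes 120 N, or if a joint passes its speed limit or range.

## Working session

There is one attempt and no reset: what is moved stays moved. The work goes in short steps, Python scripts to look and compute and a shell command to move; the robot and the scene stay as the last step left them, time stands still between calls to the robot, and variables do not carry over. Pictures are saved under pics/ and viewed, at most 10 in all, crops included, and the job is handed in when it is done.

```bash
mkdir -p pics; ls; python3 - <<'E'
from bench import sensors, get_image, camera_model, env
import cv2
for n in("scene","top"):
    cv2.imwrite(f"pics/{n}0.png",get_image(n)); m=camera_model(n); print(n,m)
s=sensors.state();print(s)
E
```

```text
pics
scene {'K': array([[505.45591404,   0.        , 327.73171695],
       [  0.        , 505.45591404, 199.75909727],
       [  0.        ,   0.        ,   1.        ]]), 'cam_to_world': array([[-0.84469215, -0.29250502,  0.44825883, -0.10499234],
       [-0.53484696,  0.42866638, -0.72813726,  1.07903898],
       [ 0.02083031, -0.8548017 , -0.51853655,  0.86361985],
       [ 0.        ,  0.        ,  0.        ,  1.        ]])}
top {'K': array([[368.6563316 ,   0.        , 320.13018297],
       [  0.        , 368.6563316 , 192.60545504],
       [  0.        ,   0.        ,   1.        ]]), 'cam_to_world': array([[ 0.01022912, -0.99503755,  0.09897295,  0.48403224],
       [-0.99956204, -0.01292361, -0.02662176, -0.01803811],
       [ 0.02776874, -0.09865729, -0.99473395,  0.99130849],
       [ 0.        ,  0.        ,  0.        ,  1.        ]])}
{'time': 0.1, 'joints': array([-1.37568133e+00,  1.04656279e-01,  9.65225169e-02,  1.56392796e+00,
       -8.70579225e-06,  1.35311543e+00]), 'qd': array([-0.00159261,  0.0002479 ,  0.00183937,  0.00063484,  0.0034755 ,
       -0.00085457]), 'joint_torque': array([ 6.67175482e-03, -5.58210254e+01,  5.04718602e+01,  1.31762715e-02,
       -1.58950133e-04, -1.34009207e-05]), 'ee_pos': array([ 0.24065604, -0.54927112,  0.23057683]), 'orientation': array([-3.07367522e+00, -6.43564959e-01, -8.74863353e-06]), 'ft_force': array([ 0.32567158, -0.01790971,  0.20668838]), 'wrist_torque': array([-0.04144309, -0.01153884, -0.03090062]), 'gripper_force': 0.0, 'opening': 0.08519766681262404}
```

View pics/scene0.png

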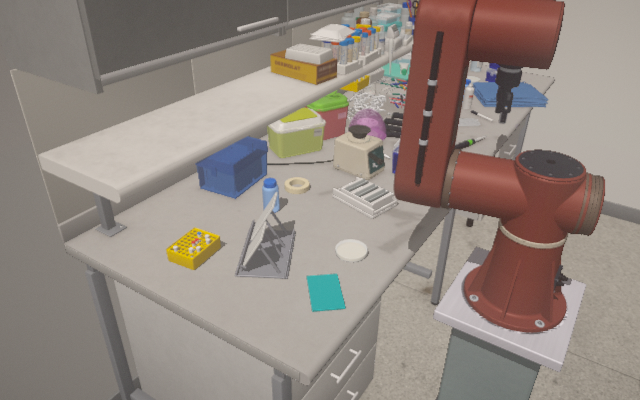

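View pics/top0.png

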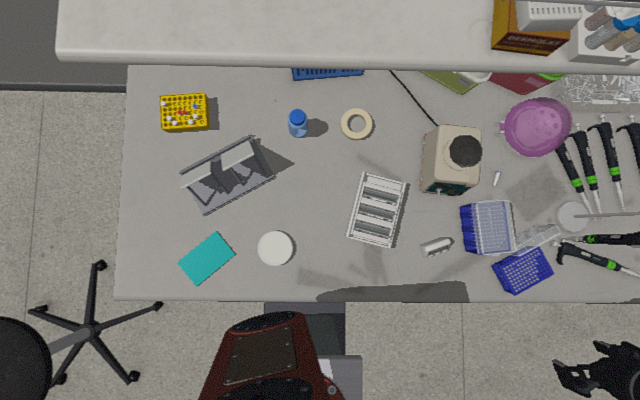

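The scene view shows the drainer near (265,245), rack (365,195), dish (350,250), bottle (270,195) and turquoise decoy (325,292). In the top view: drainer (228,175), rack (376,210), decoy (207,258), dish (275,247), bottle (298,123). Next, an enlarged crop.

```bash
python3 - <<'E'
import cv2,numpy as np
t=cv2.imread("pics/top0.png");s=cv2.imread("pics/scene0.png")
a=cv2.resize(t[130:220,170:290],(400,300),interpolation=cv2.INTER_CUBIC)
b=cv2.resize(t[165:255,330:450],(400,300),interpolation=cv2.INTER_CUBIC)
c=cv2.resize(s[190:280,210:330],(400,300),interpolation=cv2.INTER_CUBIC)
d=cv2.resize(s[160:235,315:415],(400,300),interpolation=cv2.INTER_CUBIC)
cv2.imwrite("pics/crops0.png",np.vstack([np.hstack([a,b]),np.hstack([c,d])]))
E
```

```text
(no output)
```

View pics/crops0.png

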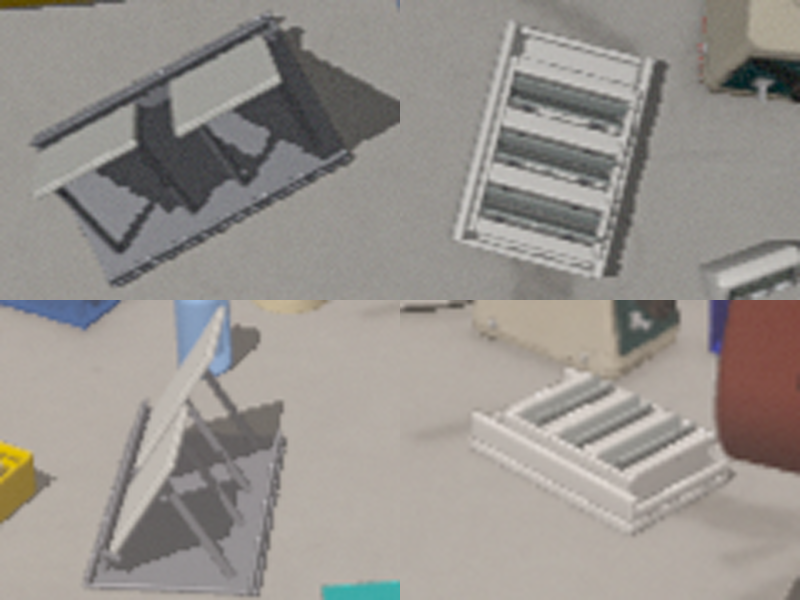

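```bash
python3 - <<'E'
import cv2,numpy as np
from bench import get_image
A={n:np.mean([get_image(n).astype(float) for _ in range(6)],0) for n in("top","scene")}
np.savez("avg.npz",**A)
def crop(n,x,y,w,h,f,step):
    c=cv2.resize(np.clip(A[n][y:y+h,x:x+w],0,255).astype(np.uint8),(w*f,h*f),interpolation=cv2.INTER_CUBIC)
    for u in range(x-x%step+step,x+w,step): cv2.line(c,(int((u-x+.5)*f),0),(int((u-x+.5)*f),8),(0,0,255),1);cv2.putText(c,str(u),(int((u-x)*f)-10,20),0,.35,(0,0,255))
    for v in range(y-y%step+step,y+h,step): cv2.line(c,(0,int((v-y+.5)*f)),(8,int((v-y+.5)*f)),(0,0,255),1);cv2.putText(c,str(v),(10,int((v-y+.5)*f)+4),0,.35,(0,0,255))
    return c
a=crop("top",342,166,66,86,6,10);b=crop("scene",328,166,66,86,6,10)
cv2.imwrite("pics/rack1.png",np.hstack([a,b]))
a=crop("top",176,132,100,84,4,10);b=crop("scene",232,188,66,92,6,10)
h=max(a.shape[0],b.shape[0]);a=cv2.copyMakeBorder(a,0,h-a.shape[0],0,0,0)
cv2.imwrite("pics/drain1.png",np.hstack([a,b]));print(a.shape,b.shape)
E
```

```text
(552, 400, 3) (552, 396, 3)
```

View pics/rack1.png

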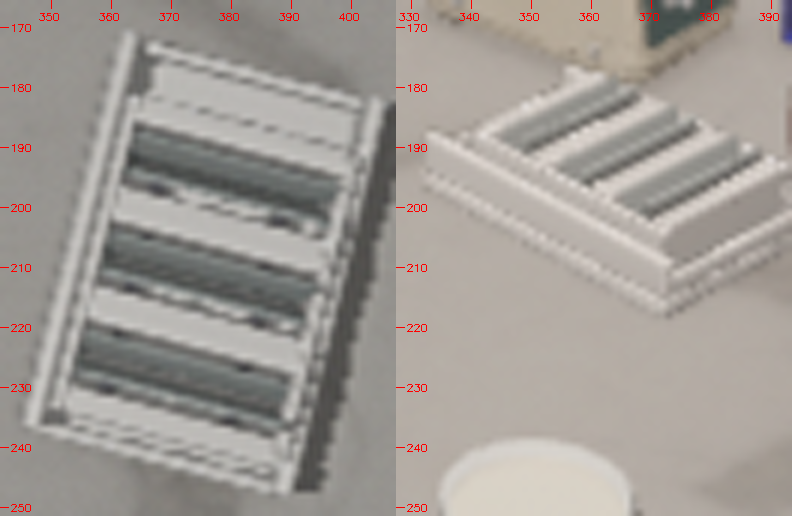

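View pics/drain1.png

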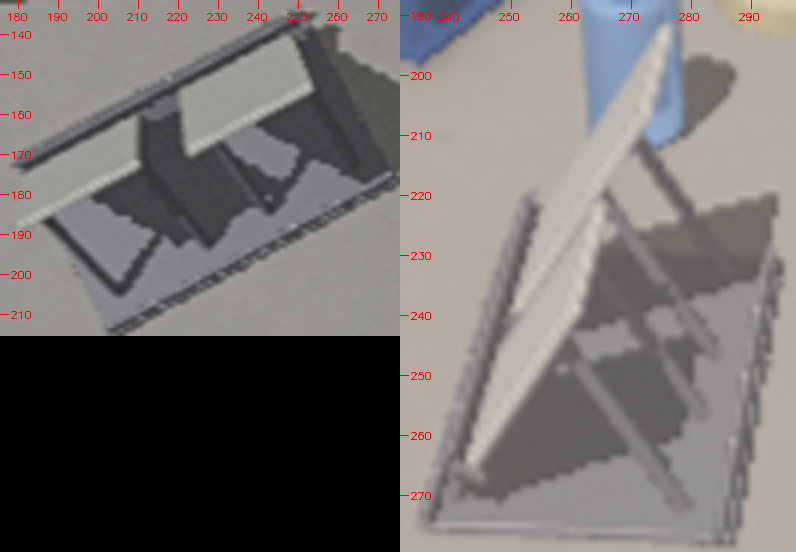

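Looking at the crops: the rack's slots run along image lines, with outer rack corners (top) near (362,171), (406,183), (391,248) and (346,236). The right-hand drainer plate has its upper edge at (223,171)-(255,154). That edge is longer in the image than the left plate's, (181,188)-(211,173), so the right one looks taller. The candidates for tall plate are the right white plate (235,160), the left white plate (195,175) and the turquoise decoy (207,258). I choose the right white one and fit the poses next.

```bash
cat > h.py <<'E'
import numpy as np
from bench import camera_model
from scipy.optimize import least_squares
C={n:camera_model(n) for n in("top","scene")}
def proj(n,P):
    M=np.linalg.inv(C[n]["cam_to_world"]);p=np.atleast_2d(P)@M[:3,:3].T+M[:3,3]
    p=p@C[n]["K"].T;return p[:,:2]/p[:,2:]
def R(a):return np.array([[np.cos(a),-np.sin(a),0],[np.sin(a),np.cos(a),0],[0,0,1]])
E
cat > fit.py <<'E'
from h import *
def rack(p):
    x,y,a,h=p;o=np.array([x,y,0]);w=lambda q:o+R(a)@np.array(q)
    L=[("top",(.09,.06,h),(362.3,171.5)),("top",(-.09,.06,h),(346.2,236.3)),("top",(-.09,-.06,h),(390.7,248)),("top",(.09,-.06,h),(406.2,183)),
       ("scene",(.09,.06,h),(333.5,188.5)),("scene",(-.09,.06,h),(373.5,210.5)),("scene",(-.09,.06,0),(373,218.5))]
    return np.concatenate([proj(n,w(q))[0]-u for n,q,u in L])
r=least_squares(rack,[.54,-.15,-.2,.03],loss="soft_l1");print("rack",r.x.round(4));print(rack(r.x).reshape(-1,2).round(1).tolist())
c,s=np.cos(np.pi/6),.5
def dr(p):
    x,y,a,xl,yl,hl,ht=p;o=np.array([x,y,0]);w=lambda q:o+R(a)@np.array(q)
    def pl(sg,u,v,t): # along x(normal), y, z
        return (xl+u*c-t*s, sg*yl+v, .032+u*s+t*c)
    H=.041
    L=[("top",(-.07,.1075,ht),(203,215.2)),("top",(-.07,-.1075,ht),(275.5,176.5)),("top",(.07,.1075,hl),(179.7,173.2)),("top",(.07,-.1075,hl),(254,135.7)),
    ("top",pl(1,-.003,H,.1),(181,188.5)),("top",pl(1,-.003,-H,.1),(211.3,172.7)),("top",pl(-1,-.003,H,.13),(222.7,171)),("top",pl(-1,-.003,-H,.13),(255,154.5)),
    ("scene",(.07,.1075,0),(236.2,275.5)),("scene",(-.07,.1075,0),(287.8,278)),("scene",(-.07,-.1075,ht),(295,229.7)),("scene",(.07,-.1075,hl),(253.7,220.5)),
    ("scene",pl(-1,0,-H,.13),(276.7,191.7)),("scene",pl(1,0,-H,.1),(266.2,222.2)),("scene",pl(1,-.003,H,.1),(262,241.3)),("scene",pl(1,0,H,0),(243.7,266.3))]
    return np.concatenate([proj(n,w(q))[0]-u for n,q,u in L])
d=least_squares(dr,[.6,.25,.4,.03,.05,.03,.005],loss="soft_l1");print("drainer",d.x.round(4));print(dr(d.x).reshape(-1,2).round(1).tolist())
np.savez("fit.npz",rack=r.x,dr=d.x)
# rectify rack at z=.048, profile along x
import cv2
from scipy.ndimage import map_coordinates
A=np.load("avg.npz");x,y,a,_=r.x
for n in("top","scene"):
    g=A[n].mean(2);X=np.arange(-.09,.0901,.002)
    for ys in(np.linspace(-.025,.025,26),):
        P=np.array([[np.array([x,y,0])+R(a)@[u,v,.049] for v in ys] for u in X])
        q=proj(n,P.reshape(-1,3));I=map_coordinates(g,[q[:,1],q[:,0]],order=1).reshape(len(X),-1).mean(1)
        print(n,[(int(round(u*1000)),int(i)) for u,i in zip(X,I)])
for nm,p,z in(("dish",(275,247),.015),("bottle",(298,117),.105),("timer",(437,246),.049)):
    M=C["top"]["cam_to_world"];ray=M[:3,:3]@np.linalg.solve(C["top"]["K"],[*p,1]);print(nm,(M[:3,3]+ray*(z-M[2,3])/ray[2]).round(3))
E
python3 fit.py
```

```text
rack [ 0.5364 -0.1921 -0.2407  0.0323]
[[0.3, -0.5], [-0.0, 1.3], [0.4, 1.2], [0.4, -0.6], [-1.1, 0.4], [-0.2, 0.2], [-0.4, 1.0]]
drainer [0.6234 0.2033 0.5068 0.051  0.0558 0.0126 0.0113]
[[-0.0, 2.9], [0.0, 3.3], [-0.7, -1.5], [-2.8, -1.3], [0.0, 0.6], [1.0, 0.2], [1.1, -0.2], [0.5, -0.1], [-0.5, 1.4], [1.1, 1.8], [2.8, -0.2], [-2.9, 6.3], [0.4, -0.2], [-0.5, -1.3], [-0.6, -1.8], [-0.8, -1.2]]
top [(-90, 140), (-88, 172), (-86, 179), (-84, 155), (-82, 157), (-80, 172), (-78, 167), (-76, 181), (-74, 186), (-72, 186), (-70, 184), (-68, 171), (-66, 127), (-64, 108), (-62, 127), (-60, 135), (-58, 104), (-56, 84), (-54, 93), (-52, 101), (-50, 100), (-48, 104), (-46, 112), (-44, 123), (-42, 117), (-40, 107), (-38, 134), (-36, 177), (-34, 188), (-32, 185), (-30, 184), (-28, 184), (-26, 184), (-24, 170), (-22, 131), (-20, 129), (-18, 153), (-16, 143), (-14, 108), (-12, 86), (-10, 89), (-8, 90), (-6, 98), (-4, 105), (-2, 111), (0, 122), (2, 114), (4, 105), (6, 136), (8, 178), (10, 187), (12, 185), (14, 183), (16, 183), (18, 182), (20, 169), (22, 141), (24, 150), (26, 157), (28, 141), (30, 1
[... 756 characters left out ...]
), (-20, 114), (-18, 115), (-16, 125), (-14, 138), (-12, 150), (-10, 156), (-8, 152), (-6, 147), (-4, 144), (-2, 144), (0, 148), (2, 155), (4, 166), (6, 180), (8, 193), (10, 201), (12, 204), (14, 203), (16, 199), (18, 190), (20, 172), (22, 146), (24, 124), (26, 118), (28, 125), (30, 136), (32, 147), (34, 152), (36, 152), (38, 148), (40, 145), (42, 145), (44, 148), (46, 154), (48, 164), (50, 177), (52, 190), (54, 199), (56, 201), (58, 199), (60, 192), (62, 182), (64, 173), (66, 170), (68, 169), (70, 169), (72, 169), (74, 169), (76, 169), (78, 169), (80, 169), (82, 169), (84, 169), (86, 169), (88, 169), (90, 169)]
dish [0.437 0.072 0.015]
bottle [0.759 0.015 0.105]
timer [ 0.445 -0.343  0.049]
```

```bash
cat > plan.py <<'E'
from h import *
import sys,json
from scipy.spatial.transform import Rotation as Ro
from bench import sensors
def dr8(p):
    x,y,a,yl=p;c,s=np.cos(np.pi/6),.5;H=.041
    w=lambda q:np.array([x,y,0])+R(a)@np.array(q)
    pl=lambda sg,u,v,t:(u*c-t*s,sg*yl+v,.032+u*s+t*c)
    L=[("top",pl(1,-.003,H,.1),(181,188.5)),("top",pl(1,-.003,-H,.1),(211.3,172.7)),("top",pl(-1,-.003,H,.13),(222.7,171)),("top",pl(-1,-.003,-H,.13),(255,154.5)),
    ("scene",pl(-1,0,-H,.13),(276.7,191.7)),("scene",pl(1,0,-H,.1),(266.2,222.2)),("scene",pl(1,-.003,H,.1),(262,241.3)),("scene",pl(1,0,H,0),(243.7,266.3))]
    return np.concatenate([proj(n,w(q))[0]-u for n,q,u in L])
d=least_squares(dr8,[.67,.23,.5,.056]);D=d.x
rk=np.load("fit.npz")["rack"]
def plate(sg): # origin, axes columns x,y,z of leaning plate
    o=np.array([D[0],D[1],.032])+R(D[2])@[0,sg*D[3],0]
    return o,R(D[2])@Ro.from_rotvec([0,-np.pi/6,0]).as_matrix()
def lean(sg,t): # TCP pose with TCP at height t up plate: tool z=-plate z, tool y=plate x
    o,A=plate(sg);return o+A[:,2]*t,np.column_stack([A[:,1],A[:,0],-A[:,2]])
def slot(u,z,v=0):
    A=R(rk[2]);return np.array([rk[0],rk[1],0])+A@[u,v,0]+[0,0,z],np.column_stack([A[:,1],A[:,0],[0,0,-1]])
def go(tgt,Rt):
    s=sensors.state();R0=Ro.from_rotvec(s["orientation"]).as_matrix()
    tv=Ro.from_matrix(R0.T@Rt).as_rotvec()/.15
    print("pos",s["ee_pos"].round(4),"tgt",np.round(tgt,4),"F",s["ft_force"].round(1),"open",round(s["opening"],4),"t",s["time"])
    print("turn units",tv.round(2),"| shift units after turn",(Rt.T@(tgt-s["ee_pos"])/.02).round(2),"| before turn",(R0.T@(tgt-s["ee_pos"])/.02).round(2))
E
python3 - <<'E'
from plan import *
print("D",D.round(4),d.fun.reshape(-1,2).round(1).tolist())
print("tall",plate(-1)[0],"short",plate(1)[0],"slots",slot(.0355,0)[0],slot(-.0525,0)[0])
t,Rt=lean(-1,.19);print(Rt.round(2));go(t,Rt)
E
```

```text
D [0.6668 0.2301 0.5154 0.0559] [[-0.6, 1.3], [0.3, 0.6], [0.4, 0.1], [-0.4, -0.1], [-0.0, 0.1], [-0.6, -0.9], [-0.4, -1.3], [-0.7, -0.6]]
tall [0.69435304 0.18150687 0.032     ] short [0.63926667 0.27875124 0.032     ] slots [ 0.57085178 -0.2005804   0.        ] [ 0.48538912 -0.17960102  0.        ]
[[-0.49  0.75  0.44]
 [ 0.87  0.43  0.25]
 [ 0.    0.5  -0.87]]
pos [ 0.2407 -0.5496  0.2314] tgt [0.6117 0.1347 0.1965] F [ 0.4  0.  -0.3] open 0.0849 t 0.7
turn units [ -2.63   2.91 -10.87] | shift units after turn [20.63 27.71 18.01] | before turn [ 30.72 -23.9    1.74]
```

```bash
r='{"fingers":40,"delta_pos":[0.99,-0.77,0],"turn":[0,0,0]}'; true
python3 -m pendant '[{"fingers":40,"delta_pos":[1,-0.78,0],"turn":[0,0,0]},{"fingers":40,"delta_pos":[1,-0.78,0],"turn":[0,0,0]},{"fingers":40,"delta_pos":[1,-0.78,0],"turn":[0,0,0]},{"fingers":40,"delta_pos":[1,-0.78,0],"turn":[0,0,0]},{"fingers":40,"delta_pos":[1,-0.78,0],"turn":[0,0,0]},{"fingers":40,"delta_pos":[1,-0.78,0],"turn":[0,0,0]},{"fingers":40,"delta_pos":[1,-0.78,0],"turn":[0,0,0]},{"fingers":40,"delta_pos":[1,-0.78,0],"turn":[0,0,0]}]'
python3 -m pendant '[{"fingers":40,"delta_pos":[1,-0.78,0],"turn":[0,0,0]},{"fingers":40,"delta_pos":[1,-0.78,0],"turn":[0,0,0]},{"fingers":40,"delta_pos":[1,-0.78,0],"turn":[0,0,0]},{"fingers":40,"delta_pos":[1,-0.78,0],"turn":[0,0,0]},{"fingers":40,"delta_pos":[1,-0.78,0],"turn":[0,0,0]},{"fingers":40,"delta_pos":[1,-0.78,0],"turn":[0,0,0]},{"fingers":40,"delta_pos":[1,-0.78,0],"turn":[0,0,0]},{"fingers":40,"delta_pos":[1,-0.78,0],"turn":[0,0,0]}]'
python3 -m pendant '[{"fingers":40,"delta_pos":[1,-0.78,0],"turn":[0,0,0]},{"fingers":40,"delta_pos":[1,-0.78,0],"turn":[0,0,0]},{"fingers":40,"delta_pos":[1,-0.78,0],"turn":[0,0,0]},{"fingers":40,"delta_pos":[1,-0.78,0],"turn":[0,0,0]},{"fingers":40,"delta_pos":[1,-0.78,0],"turn":[0,0,0]},{"fingers":40,"delta_pos":[1,-0.78,0],"turn":[0,0,0]},{"fingers":40,"delta_pos":[1,-0.78,0],"turn":[0,0,0]},{"fingers":40,"delta_pos":[1,-0.78,0],"turn":[0,0,0]}]'
python3 - <<'E'
from plan import *
go(*lean(-1,.22))
E
```

```text
time: 1.5
ee_pos: [0.3376, -0.3702, 0.2314]
orientation: [3.075, 0.644, 0.0]
ft_force: [0.4, 0.1, -0.5]
opening: 0.0404
gripper_force: 0.0
time: 2.3
ee_pos: [0.4341, -0.1917, 0.2315]
orientation: [3.074, 0.644, 0.0]
ft_force: [0.8, -0.7, -0.1]
opening: 0.0401
gripper_force: 0.0
time: 3.1
ee_pos: [0.5306, -0.0131, 0.2314]
orientation: [3.075, 0.644, 0.0]
ft_force: [-0.5, 0.1, -0.3]
opening: 0.0401
gripper_force: 0.0
pos [ 0.5306 -0.0131  0.2314] tgt [0.5986 0.1273 0.2225] F [-0.5  0.1 -0.3] open 0.0401 t 3.1
turn units [ -2.63   2.91 -10.87] | shift units after turn [4.43 5.34 3.59] | before turn [ 5.93 -5.07  0.44]
```

```bash
python3 -m pendant '[{"fingers":40,"delta_pos":[0,0,0],"turn":[-0.24,0.265,-0.99]},{"fingers":40,"delta_pos":[0,0,0],"turn":[-0.24,0.265,-0.99]},{"fingers":40,"delta_pos":[0,0,0],"turn":[-0.24,0.265,-0.99]},{"fingers":40,"delta_pos":[0,0,0],"turn":[-0.24,0.265,-0.99]},{"fingers":40,"delta_pos":[0,0,0],"turn":[-0.24,0.265,-0.99]},{"fingers":40,"delta_pos":[0,0,0],"turn":[-0.24,0.265,-0.99]},{"fingers":40,"delta_pos":[0,0,0],"turn":[-0.24,0.265,-0.99]},{"fingers":40,"delta_pos":[0,0,0],"turn":[-0.24,0.265,-0.99]}]'
python3 -m pendant '[{"fingers":40,"delta_pos":[0,0,0],"turn":[-0.24,0.265,-0.99]},{"fingers":40,"delta_pos":[0,0,0],"turn":[-0.24,0.265,-0.99]},{"fingers":40,"delta_pos":[0,0,0],"turn":[-0.24,0.265,-0.99]},{"fingers":40,"delta_pos":[0,0,0],"turn":[0,0,0]}]'
python3 - <<'E'
from plan import *
go(*lean(-1,.19))
E
```

```text
time: 3.9
ee_pos: [0.5302, -0.0139, 0.2316]
orientation: [2.062, 2.045, 0.492]
ft_force: [-0.7, -0.1, 0.5]
opening: 0.0397
gripper_force: 0.0
time: 4.3
ee_pos: [0.5299, -0.0149, 0.2309]
orientation: [1.521, 2.374, 0.627]
ft_force: [-0.4, 0.1, 0.2]
opening: 0.0398
gripper_force: 0.0
pos [ 0.5299 -0.0149  0.2309] tgt [0.6117 0.1347 0.1965] F [-0.4  0.1  0.2] open 0.0398 t 4.3
turn units [-0.12  0.15 -0.52] | shift units after turn [4.49 5.42 5.11] | before turn [5.02 5.14 4.9 ]
```

```bash
python3 -m pendant '[{"fingers":40,"delta_pos":[0,0,0],"turn":[-0.12,0.15,-0.52]},{"fingers":40,"delta_pos":[0.75,0.9,0.6],"turn":[0,0,0]},{"fingers":40,"delta_pos":[0.75,0.9,0.6],"turn":[0,0,0]},{"fingers":40,"delta_pos":[0.75,0.9,0.6],"turn":[0,0,0]},{"fingers":40,"delta_pos":[0.75,0.9,0.6],"turn":[0,0,0]},{"fingers":40,"delta_pos":[0.75,0.9,0.6],"turn":[0,0,0]},{"fingers":40,"delta_pos":[0.75,0.9,0.6],"turn":[0,0,0]},{"fingers":40,"delta_pos":[0,0,0],"turn":[0,0,0]}]'
python3 - <<'E'
from plan import *
import cv2
from bench import get_image
go(*lean(-1,.086))
s=get_image("scene")[90:290,180:380];t=get_image("top")[100:250,150:300]
cv2.imwrite("pics/grasp1.png",np.hstack([cv2.resize(s,(400,400)),cv2.resize(t,(400,400))]))
E
```

```text
time: 5.1
ee_pos: [0.5989, 0.1307, 0.2228]
orientation: [1.418, 2.424, 0.65]
ft_force: [-0.3, -0.5, 0.6]
opening: 0.0399
gripper_force: 0.0
pos [0.5989 0.1307 0.2228] tgt [0.6569 0.1603 0.1065] F [-0.3 -0.5  0.6] open 0.0399 t 5.1
turn units [-0.01 -0.01 -0.02] | shift units after turn [-0.14 -0.09  6.66] | before turn [-0.15 -0.08  6.66]
```

View pics/grasp1.png

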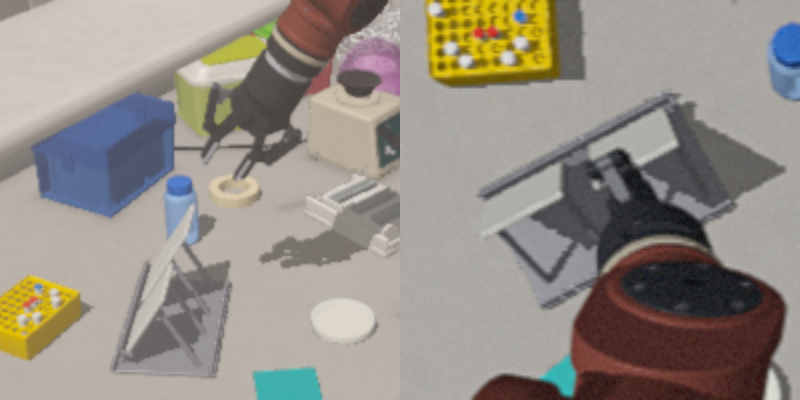

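The gripper tips are above the tall plate at about (612,155) in the right crop, aligned with the plate's lean. I'm checking their projection before going down.

```bash
python3 - <<'E'
from plan import *
s=sensors.state();R0=Ro.from_rotvec(s["orientation"]).as_matrix()
for d in(.02,-.02):
  for n in("top","scene"): print(n,d,proj(n,s["ee_pos"]+R0@[0,d,0]))
E
```

```text
top 0.02 [[235.61903316 165.55851772]]
scene 0.02 [[283.68469077 171.5017732 ]]
top -0.02 [[245.1022425 181.3996206]]
scene -0.02 [[296.84816619 178.69098536]]
```

```bash
python3 -m pendant '[{"fingers":40,"delta_pos":[-0.02,-0.01,0.95],"turn":[0,0,0]},{"fingers":40,"delta_pos":[-0.02,-0.01,0.95],"turn":[0,0,0]},{"fingers":40,"delta_pos":[-0.02,-0.01,0.95],"turn":[0,0,0]},{"fingers":40,"delta_pos":[-0.02,-0.01,0.95],"turn":[0,0,0]},{"fingers":40,"delta_pos":[-0.02,-0.01,0.95],"turn":[0,0,0]},{"fingers":40,"delta_pos":[-0.02,-0.01,0.95],"turn":[0,0,0]},{"fingers":40,"delta_pos":[-0.02,-0.01,0.95],"turn":[0,0,0]},{"fingers":40,"delta_pos":[0,0,0],"turn":[0,0,0]}]'
python3 -m pendant '[{"fingers":14,"delta_pos":[0,0,0],"turn":[0,0,0]},{"fingers":14,"delta_pos":[0,0,0],"turn":[0,0,0]},{"fingers":14,"delta_pos":[0,0,0],"turn":[0,0,0]},{"fingers":14,"delta_pos":[0,0,0],"turn":[0,0,0]}]'
```

```text
time: 6.0
ee_pos: [0.6555, 0.1571, 0.1041]
orientation: [1.421, 2.426, 0.647]
ft_force: [0.0, -0.6, -0.3]
opening: 0.0399
gripper_force: 0.0
time: 6.4
ee_pos: [0.6571, 0.1574, 0.1081]
orientation: [1.414, 2.423, 0.65]
ft_force: [-0.6, -0.0, 0.4]
opening: 0.0141
gripper_force: 0.0
```

```bash
python3 -m pendant '[{"fingers":9,"delta_pos":[0,0,0],"turn":[0,0,0]},{"fingers":9,"delta_pos":[0,0,0],"turn":[0,0,0]}]'
python3 -m pendant '[{"fingers":7,"delta_pos":[0,0,0],"turn":[0,0,0]},{"fingers":7,"delta_pos":[0,0,0],"turn":[0,0,0]}]'
python3 - <<'E'
from plan import *
go(*lean(-1,.086))
E
```

```text
time: 6.6
ee_pos: [0.6567, 0.1577, 0.1072]
orientation: [1.414, 2.424, 0.649]
ft_force: [0.3, -0.4, 0.4]
opening: 0.0092
gripper_force: 0.0
time: 6.8
ee_pos: [0.6567, 0.1578, 0.1069]
orientation: [1.414, 2.425, 0.649]
ft_force: [-0.2, 0.3, 1.2]
opening: 0.007
gripper_force: 0.0
pos [0.6567 0.1578 0.1069] tgt [0.6569 0.1603 0.1065] F [-0.2  0.3  1.2] open 0.007 t 6.8
turn units [-0.01 -0.   -0.01] | shift units after turn [0.1  0.05 0.06] | before turn [0.1  0.05 0.06]
```

```bash
python3 -m pendant '[{"fingers":0,"delta_pos":[0,0,0],"turn":[0,0,0]},{"fingers":0,"delta_pos":[0,0,0],"turn":[0,0,0]},{"fingers":0,"delta_pos":[0,0,0],"turn":[0,0,0]},{"fingers":0,"delta_pos":[0,0,0],"turn":[0,0,0]}]'
python3 -m pendant '[{"fingers":0,"delta_pos":[0,0.2,-0.35],"turn":[0,0,0]},{"fingers":0,"delta_pos":[0,0.5,-0.87],"turn":[0,0,0]},{"fingers":0,"delta_pos":[0,0.5,-0.87],"turn":[0,0,0]},{"fingers":0,"delta_pos":[0,0.5,-0.87],"turn":[0,0,0]},{"fingers":0,"delta_pos":[0,0.5,-0.87],"turn":[0,0,0]},{"fingers":0,"delta_pos":[0,0.5,-0.87],"turn":[0,0,0]},{"fingers":0,"delta_pos":[0,0,0],"turn":[0,0,0]}]'
python3 - <<'E'
from plan import *
s=sensors.state();print(s["joints"].round(2))
t,Rt=slot(.0355,.2);go(t,Rt)
E
```

```text
time: 7.2
ee_pos: [0.6568, 0.1577, 0.1071]
orientation: [1.414, 2.424, 0.649]
ft_force: [0.3, 0.2, 1.0]
opening: 0.0053
gripper_force: 58.7
time: 7.9
ee_pos: [0.658, 0.1575, 0.2193]
orientation: [1.411, 2.421, 0.651]
ft_force: [1.2, 0.4, 0.3]
opening: 0.0056
gripper_force: 59.0
[-0.09 -0.29 -0.4   1.02  0.29  1.03]
pos [0.658  0.1575 0.2193] tgt [ 0.5709 -0.2006  0.2   ] F [1.2 0.4 0.3] open 0.0056 t 7.9
turn units [ 3.35 -1.31  4.92] | shift units after turn [-18.43   0.04   0.97] | before turn [-13.44 -11.4   -5.48]
```

```bash
python3 -m pendant '[{"fingers":0,"delta_pos":[0,0,-0.5],"turn":[0.48,-0.19,0.7]},{"fingers":0,"delta_pos":[0,0,0],"turn":[0.48,-0.19,0.7]},{"fingers":0,"delta_pos":[0,0,0],"turn":[0.48,-0.19,0.7]},{"fingers":0,"delta_pos":[0,0,0],"turn":[0.48,-0.19,0.7]},{"fingers":0,"delta_pos":[0,0,0],"turn":[0.48,-0.19,0.7]},{"fingers":0,"delta_pos":[0,0,0],"turn":[0.48,-0.19,0.7]},{"fingers":0,"delta_pos":[0,0,0],"turn":[0.48,-0.19,0.7]},{"fingers":0,"delta_pos":[0,0,0],"turn":[0,0,0]}]'
python3 -m pendant '[{"fingers":0,"delta_pos":[-1,0,0],"turn":[0,0,0]},{"fingers":0,"delta_pos":[-1,0,0],"turn":[0,0,0]},{"fingers":0,"delta_pos":[-1,0,0],"turn":[0,0,0]},{"fingers":0,"delta_pos":[-1,0,0],"turn":[0,0,0]},{"fingers":0,"delta_pos":[-1,0,0],"turn":[0,0,0]},{"fingers":0,"delta_pos":[-1,0,0],"turn":[0,0,0]},{"fingers":0,"delta_pos":[-1,0,0],"turn":[0,0,0]},{"fingers":0,"delta_pos":[-1,0,0],"turn":[0,0,0]}]'
python3 - <<'E'
from plan import *
t,Rt=slot(.0355,.2);go(t,Rt)
E
```

```text
time: 8.7
ee_pos: [0.6524, 0.155, 0.2192]
orientation: [-2.467, -1.935, 0.021]
ft_force: [0.1, -0.5, -2.1]
opening: 0.0051
gripper_force: 59.0
time: 9.5
ee_pos: [0.6138, -0.001, 0.2244]
orientation: [-2.466, -1.945, 0.008]
ft_force: [0.4, -0.4, -0.8]
opening: 0.0048
gripper_force: 59.1
pos [ 0.6138 -0.001   0.2244] tgt [ 0.5709 -0.2006  0.2   ] F [ 0.4 -0.4 -0.8] open 0.0048 t 9.5
turn units [-0.02  0.03  0.04] | shift units after turn [-10.2    0.3    1.22] | before turn [-10.2    0.24   1.26]
```

```bash
python3 -m pendant '[{"fingers":0,"delta_pos":[-1,0.02,0.1],"turn":[0,0,0]},{"fingers":0,"delta_pos":[-1,0.02,0.1],"turn":[0,0,0]},{"fingers":0,"delta_pos":[-1,0.02,0.1],"turn":[0,0,0]},{"fingers":0,"delta_pos":[-1,0.02,0.1],"turn":[0,0,0]},{"fingers":0,"delta_pos":[-1,0.02,0.1],"turn":[0,0,0]},{"fingers":0,"delta_pos":[-1,0.02,0.1],"turn":[0,0,0]},{"fingers":0,"delta_pos":[-1,0.02,0.1],"turn":[0,0,0]},{"fingers":0,"delta_pos":[-1,0.02,0.1],"turn":[0,0,0]}]'
python3 -m pendant '[{"fingers":0,"delta_pos":[-1,0.02,0.1],"turn":[0,0,0]},{"fingers":0,"delta_pos":[-1,0.02,0.1],"turn":[0,0,0]},{"fingers":0,"delta_pos":[-0.25,0.05,0.1],"turn":[-0.02,0.03,0.04]},{"fingers":0,"delta_pos":[0,0,0],"turn":[0,0,0]},{"fingers":0,"delta_pos":[0,0,0],"turn":[0,0,0]}]'
python3 - <<'E'
from plan import *
import cv2
from bench import get_image
go(*slot(.0355,.2,-.001))
g=np.mean([get_image("scene").astype(float) for _ in range(4)],0).astype(np.uint8)
cv2.imwrite("pics/full2.png",g)
s=cv2.resize(g[110:230,320:440],(600,600),interpolation=cv2.INTER_CUBIC)
P=slot(.0355,0,0)
# predicted plate corners for TCP (t=.0872 up, centre +2mm along tool x)
st=sensors.state();R0=Ro.from_rotvec(st["orientation"]).as_matrix()
for dx in(.043,-.039):
  for dz in(.0872,.0872-.13):
    q=proj("scene",st["ee_pos"]+R0@[dx,0,dz])[0];print(dx,dz,q.round(1))
    cv2.circle(s,tuple(int(i) for i in (q-[319.5,109.5])*5),3,(0,0,255),-1)
cv2.imwrite("pics/over2.png",s)
E
```

```text
time: 10.3
ee_pos: [0.5791, -0.1572, 0.209]
orientation: [2.466, 1.945, -0.009]
ft_force: [-0.4, 0.2, -1.1]
opening: 0.0052
gripper_force: 59.1
time: 10.8
ee_pos: [0.5707, -0.2001, 0.2035]
orientation: [-2.473, -1.935, 0.001]
ft_force: [1.2, 0.1, -2.1]
opening: 0.0053
gripper_force: 59.1
pos [ 0.5707 -0.2001  0.2035] tgt [ 0.5706 -0.2016  0.2   ] F [ 1.2  0.1 -2.1] open 0.0053 t 10.8
turn units [-0.01 -0.   -0.02] | shift units after turn [-0.07  0.01  0.18] | before turn [-0.07  0.01  0.18]
0.043 0.0872 [348.8 170.5]
0.043 -0.042800000000000005 [350.6 132.4]
-0.039 0.0872 [366.4 162.6]
-0.039 -0.042800000000000005 [368.8 125.4]
```

View pics/over2.png

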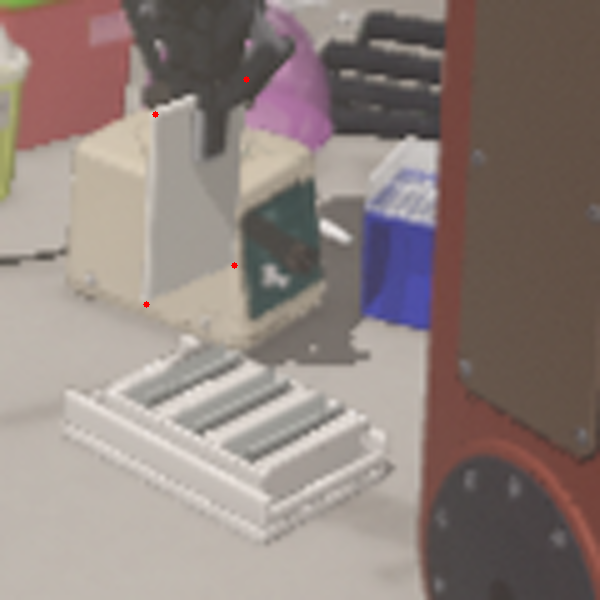

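The plate is gripped square and upright, about 1 px from the prediction at its corners, e.g. lower left at (148,300) in the crop. I'm lowering it to just above the cheeks and then feeling for the slot.

```bash
python3 -m pendant '[{"fingers":0,"delta_pos":[-0.02,0,0.72],"turn":[0,0,0]},{"fingers":0,"delta_pos":[-0.02,0,0.72],"turn":[0,0,0]},{"fingers":0,"delta_pos":[-0.02,0,0.72],"turn":[0,0,0]},{"fingers":0,"delta_pos":[-0.02,0,0.72],"turn":[0,0,0]},{"fingers":0,"delta_pos":[0,0,0],"turn":[0,0,0]},{"fingers":0,"delta_pos":[0,0,0],"turn":[0,0,0]}]'
python3 -m pendant '[{"fingers":0,"delta_pos":[0,0,0.2],"turn":[0,0,0]},{"fingers":0,"delta_pos":[0,0,0],"turn":[0,0,0]}]'
python3 -m pendant '[{"fingers":0,"delta_pos":[0,0,0.2],"turn":[0,0,0]},{"fingers":0,"delta_pos":[0,0,0],"turn":[0,0,0]}]'
```

```text
time: 11.6
ee_pos: [0.57, -0.2022, 0.1454]
orientation: [-2.473, -1.932, 0.002]
ft_force: [0.6, -0.1, -1.4]
opening: 0.0055
gripper_force: 59.0
time: 11.8
ee_pos: [0.5705, -0.2024, 0.1421]
orientation: [-2.474, -1.933, 0.002]
ft_force: [-0.6, -0.9, -1.7]
opening: 0.0054
gripper_force: 59.0
time: 12.0
ee_pos: [0.5702, -0.2023, 0.1376]
orientation: [-2.474, -1.933, 0.002]
ft_force: [0.2, 0.2, -2.1]
opening: 0.0052
gripper_force: 59.0
```

```bash
python3 -m pendant '[{"fingers":0,"delta_pos":[0,0,0.15],"turn":[0,0,0]},{"fingers":0,"delta_pos":[0,0,0],"turn":[0,0,0]}]'
python3 - <<'E'
from plan import *
go(*slot(.0355,.1,-.001))
E
```

```text
time: 12.2
ee_pos: [0.5702, -0.2022, 0.1345]
orientation: [-2.474, -1.933, 0.002]
ft_force: [-0.7, 0.2, -1.0]
opening: 0.0051
gripper_force: 59.0
pos [ 0.5702 -0.2022  0.1345] tgt [ 0.5706 -0.2016  0.1   ] F [-0.7  0.2 -1. ] open 0.0051 t 12.2
turn units [-0.02 -0.   -0.02] | shift units after turn [0.04 0.01 1.73] | before turn [0.04 0.02 1.73]
```

```bash
for i in 1 2 3; do python3 -m pendant '[{"fingers":0,"delta_pos":[0,0,0.12],"turn":[0,0,0]},{"fingers":0,"delta_pos":[0,0,0],"turn":[0,0,0]}]' | egrep 'ee_pos|ft_'; done
```

```text
ee_pos: [0.5702, -0.2022, 0.1322]
ft_force: [1.3, -0.7, -2.0]
ee_pos: [0.5701, -0.2022, 0.1298]
ft_force: [0.4, 0.5, -1.3]
ee_pos: [0.5702, -0.2023, 0.1278]
ft_force: [-1.7, 0.2, 0.1]
```

```bash
for i in 1 2 3; do python3 -m pendant '[{"fingers":0,"delta_pos":[0,0,0.12],"turn":[0,0,0]},{"fingers":0,"delta_pos":[0,0,0],"turn":[0,0,0]}]' | egrep 'ee_pos|ft_'; done
```

```text
ee_pos: [0.5707, -0.2025, 0.126]
ft_force: [-0.8, 1.0, 4.6]
ee_pos: [0.5705, -0.2025, 0.1232]
ft_force: [-1.1, -0.7, 3.0]
ee_pos: [0.5703, -0.2023, 0.1203]
ft_force: [0.3, -0.7, 3.0]
```

```bash
for i in 1 2 3 4 5 6; do python3 -m pendant '[{"fingers":0,"delta_pos":[0,0,0.12],"turn":[0,0,0]},{"fingers":0,"delta_pos":[0,0,0],"turn":[0,0,0]}]' | egrep 'ee_pos|ft_'; done
```

```text
ee_pos: [0.5702, -0.2023, 0.1178]
ft_force: [-0.5, -0.1, 0.7]
ee_pos: [0.5702, -0.2022, 0.1153]
ft_force: [-0.6, -0.7, 1.4]
ee_pos: [0.5701, -0.2022, 0.1129]
ft_force: [-0.5, -0.5, 0.9]
ee_pos: [0.5701, -0.2022, 0.1106]
ft_force: [-0.6, -1.5, 1.6]
ee_pos: [0.5701, -0.2022, 0.1082]
ft_force: [-0.5, -0.2, 0.2]
ee_pos: [0.5701, -0.2022, 0.1058]
ft_force: [-0.3, -0.2, 0.3]
```

```bash
for i in 1 2 3; do python3 -m pendant '[{"fingers":0,"delta_pos":[0,0,0.08],"turn":[0,0,0]},{"fingers":0,"delta_pos":[0,0,0],"turn":[0,0,0]}]' | egrep 'ee_pos|ft_'; done
```

```text
ee_pos: [0.5702, -0.2023, 0.1043]
ft_force: [-0.5, 0.9, 0.8]
ee_pos: [0.5702, -0.2023, 0.1027]
ft_force: [-0.4, -1.2, 2.4]
ee_pos: [0.5702, -0.2022, 0.1011]
ft_force: [-0.9, -0.3, 2.0]
```

```bash
for i in 1 2 3; do python3 -m pendant '[{"fingers":0,"delta_pos":[0,0,0.06],"turn":[0,0,0]},{"fingers":0,"delta_pos":[0,0,0],"turn":[0,0,0]}]' | egrep 'ee_pos|ft_'; done
python3 - <<'E'
from plan import *
import cv2
from bench import get_image
s=cv2.resize(get_image("scene")[110:230,320:440],(480,480),interpolation=cv2.INTER_CUBIC)
st=sensors.state();R0=Ro.from_rotvec(st["orientation"]).as_matrix()
for dx in(.042,-.04):
    q=proj("scene",st["ee_pos"]+R0@[dx,0,.0872-.13])[0]
    cv2.circle(s,tuple(int(i) for i in (q-[319.5,109.5])*4),2,(0,0,255),-1)
cv2.imwrite("pics/ins3.png",s)
E
```

```text
ee_pos: [0.5702, -0.2022, 0.1]
ft_force: [-0.6, -0.1, 2.5]
ee_pos: [0.5702, -0.2023, 0.0988]
ft_force: [-0.9, -0.6, 2.4]
ee_pos: [0.5704, -0.2023, 0.0987]
ft_force: [-1.8, 2.3, 9.2]
```

View pics/ins3.png

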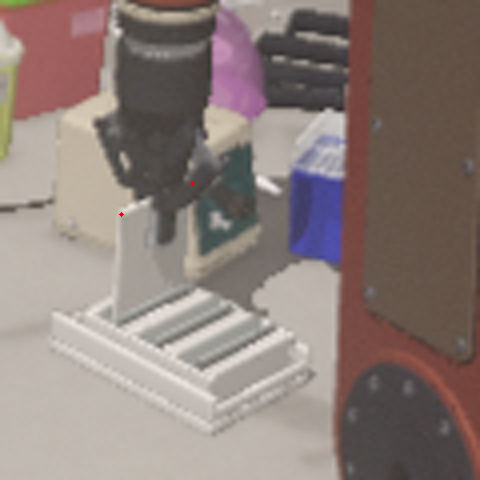

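The plate stands in the back slot, with its top corner at (121,214) in the crop, where predicted. Force rises at z=0.0987, which matches the floor height, so I'm pressing a bit more and releasing.

```bash
for i in 1 2; do python3 -m pendant '[{"fingers":0,"delta_pos":[0,0,0.04],"turn":[0,0,0]},{"fingers":0,"delta_pos":[0,0,0],"turn":[0,0,0]}]' | egrep 'ee_pos|ft_'; done
```

```text
ee_pos: [0.5706, -0.2023, 0.0987]
ft_force: [-3.1, 3.1, 14.6]
ee_pos: [0.5707, -0.2023, 0.0987]
ft_force: [-5.1, 3.4, 19.9]
```

```bash
python3 -m pendant '[{"fingers":0,"delta_pos":[0,0,-0.12],"turn":[0,0,0]},{"fingers":26,"delta_pos":[0,0,0],"turn":[0,0,0]},{"fingers":26,"delta_pos":[0,0,0],"turn":[0,0,0]},{"fingers":26,"delta_pos":[0,0,0],"turn":[0,0,0]},{"fingers":26,"delta_pos":[0,0,0],"turn":[0,0,0]}]'
python3 -m pendant '[{"fingers":26,"delta_pos":[0,0,-0.3],"turn":[0,0,0]},{"fingers":26,"delta_pos":[0,0,-1],"turn":[0,0,0]},{"fingers":26,"delta_pos":[0,0,-1],"turn":[0,0,0]},{"fingers":26,"delta_pos":[0,0,-1],"turn":[0,0,0]},{"fingers":26,"delta_pos":[0,0,-1],"turn":[0,0,0]},{"fingers":26,"delta_pos":[0,0,-1],"turn":[0,0,0]},{"fingers":30,"delta_pos":[0,0,-1],"turn":[0,0,0]},{"fingers":30,"delta_pos":[0,0,0],"turn":[0,0,0]}]'
python3 - <<'E'
from plan import *
go(*lean(1,.16))
E
```

```text
time: 16.75
ee_pos: [0.5701, -0.2022, 0.0982]
orientation: [-2.474, -1.933, 0.002]
ft_force: [0.1, -0.5, 0.3]
opening: 0.026
gripper_force: 0.0
time: 17.55
ee_pos: [0.5717, -0.2031, 0.2281]
orientation: [2.473, 1.933, 0.001]
ft_force: [0.9, -0.4, 0.3]
opening: 0.0302
gripper_force: 0.0
pos [ 0.5717 -0.2031  0.2281] tgt [0.5697 0.2393 0.1706] F [ 0.9 -0.4  0.3] open 0.0302 t 17.55
turn units [-3.31  1.34 -4.94] | shift units after turn [19.3   7.93  7.9 ] | before turn [21.44 -5.45  2.84]
```

```bash
for i in 1 2; do python3 -m pendant '[{"fingers":30,"delta_pos":[0.98,-0.25,0],"turn":[0,0,0]},{"fingers":30,"delta_pos":[0.98,-0.25,0],"turn":[0,0,0]},{"fingers":30,"delta_pos":[0.98,-0.25,0],"turn":[0,0,0]},{"fingers":30,"delta_pos":[0.98,-0.25,0],"turn":[0,0,0]},{"fingers":30,"delta_pos":[0.98,-0.25,0],"turn":[0,0,0]},{"fingers":30,"delta_pos":[0.98,-0.25,0],"turn":[0,0,0]},{"fingers":30,"delta_pos":[0.98,-0.25,0],"turn":[0,0,0]},{"fingers":30,"delta_pos":[0.98,-0.25,0],"turn":[0,0,0]}]' | grep ee_pos; done
python3 -m pendant '[{"fingers":30,"delta_pos":[0.98,-0.25,0],"turn":[0,0,0]},{"fingers":30,"delta_pos":[0.98,-0.25,0],"turn":[0,0,0]},{"fingers":30,"delta_pos":[0.98,-0.25,0],"turn":[0,0,0]},{"fingers":30,"delta_pos":[0.98,-0.25,0],"turn":[0,0,0]},{"fingers":30,"delta_pos":[0.98,-0.25,0],"turn":[0,0,0]},{"fingers":30,"delta_pos":[0.9,-0.25,0],"turn":[0,0,0]}]' | grep ee_pos
python3 -m pendant '[{"fingers":30,"delta_pos":[0,0,0],"turn":[-0.47,0.19,-0.7]},{"fingers":30,"delta_pos":[0,0,0],"turn":[-0.47,0.19,-0.7]},{"fingers":30,"delta_pos":[0,0,0],"turn":[-0.47,0.19,-0.7]},{"fingers":30,"delta_pos":[0,0,0],"turn":[-0.47,0.19,-0.7]},{"fingers":30,"delta_pos":[0,0,0],"turn":[-0.47,0.19,-0.7]},{"fingers":30,"delta_pos":[0,0,0],"turn":[-0.47,0.19,-0.7]},{"fingers":30,"delta_pos":[0,0,0],"turn":[-0.47,0.19,-0.7]},{"fingers":30,"delta_pos":[0,0,0],"turn":[0,0,0]}]'
python3 - <<'E'
from plan import *
go(*lean(1,.16));go(*lean(1,.063))
E
```

```text
ee_pos: [0.5689, -0.0387, 0.2235]
ee_pos: [0.5677, 0.1229, 0.2236]
ee_pos: [0.5665, 0.2427, 0.2237]
time: 20.55
ee_pos: [0.5653, 0.241, 0.2219]
orientation: [1.426, 2.427, 0.647]
ft_force: [-0.5, 0.5, -1.1]
opening: 0.0301
gripper_force: 0.0
pos [0.5653 0.241  0.2219] tgt [0.5697 0.2393 0.1706] F [-0.5  0.5 -1.1] open 0.0301 t 20.55
turn units [-0.05 -0.02 -0.05] | shift units after turn [-0.18 -1.16  2.29] | before turn [-0.2  -1.14  2.3 ]
pos [0.5653 0.241  0.2219] tgt [0.6119 0.2632 0.0866] F [-0.5  0.5 -1.1] open 0.0301 t 20.55
turn units [-0.05 -0.02 -0.05] | shift units after turn [-0.18 -1.16  7.14] | before turn [-0.21 -1.11  7.15]
```

```bash
python3 -m pendant '[{"fingers":30,"delta_pos":[-0.1,-0.58,0],"turn":[-0.05,-0.02,-0.05]},{"fingers":30,"delta_pos":[-0.1,-0.58,0.3],"turn":[0,0,0]},{"fingers":30,"delta_pos":[0,0,0.9],"turn":[0,0,0]},{"fingers":30,"delta_pos":[0,0,0.9],"turn":[0,0,0]},{"fingers":30,"delta_pos":[0,0,0],"turn":[0,0,0]}]' | egrep 'ee_pos|ft_'
python3 - <<'E'
from plan import *
go(*lean(1,.063))
E
```

```text
ee_pos: [0.5693, 0.2386, 0.1738]
ft_force: [-0.4, -0.7, -0.1]
pos [0.5693 0.2386 0.1738] tgt [0.6119 0.2632 0.0866] F [-0.4 -0.7 -0.1] open 0.0299 t 21.05
turn units [-0.02 -0.   -0.03] | shift units after turn [ 0.02 -0.05  5.01] | before turn [ 0.02 -0.04  5.01]
```

```bash
python3 -m pendant '[{"fingers":30,"delta_pos":[0,-0.05,0.8],"turn":[-0.02,0,-0.03]},{"fingers":30,"delta_pos":[0,0,0.8],"turn":[0,0,0]},{"fingers":30,"delta_pos":[0,0,0.8],"turn":[0,0,0]},{"fingers":30,"delta_pos":[0,0,0.8],"turn":[0,0,0]}]' | egrep 'ee_pos|ft_'
python3 -m pendant '[{"fingers":30,"delta_pos":[0,0,0.6],"turn":[0,0,0]},{"fingers":30,"delta_pos":[0,0,0.6],"turn":[0,0,0]},{"fingers":30,"delta_pos":[0,0,0.6],"turn":[0,0,0]},{"fingers":30,"delta_pos":[0,0,0],"turn":[0,0,0]}]' | egrep 'ee_pos|ft_'
python3 -m pendant '[{"fingers":12,"delta_pos":[0,0,0],"turn":[0,0,0]},{"fingers":12,"delta_pos":[0,0,0],"turn":[0,0,0]},{"fingers":9,"delta_pos":[0,0,0],"turn":[0,0,0]},{"fingers":9,"delta_pos":[0,0,0],"turn":[0,0,0]}]'
python3 -m pendant '[{"fingers":7,"delta_pos":[0,0,0],"turn":[0,0,0]},{"fingers":7,"delta_pos":[0,0,0],"turn":[0,0,0]}]'
python3 - <<'E'
from plan import *
go(*lean(1,.063))
E
```

```text
ee_pos: [0.5981, 0.254, 0.1215]
ft_force: [0.6, -0.6, 0.2]
ee_pos: [0.6131, 0.2626, 0.0882]
ft_force: [-0.5, -0.2, -0.2]
time: 22.25
ee_pos: [0.6138, 0.2624, 0.0907]
orientation: [1.406, 2.421, 0.654]
ft_force: [-1.0, -0.0, 1.0]
opening: 0.0089
gripper_force: 0.3
time: 22.45
ee_pos: [0.6134, 0.2622, 0.0903]
orientation: [1.406, 2.422, 0.653]
ft_force: [-5.5, -2.7, 3.7]
opening: 0.0072
gripper_force: 8.6
pos [0.6134 0.2622 0.0903] tgt [0.6119 0.2632 0.0866] F [-5.5 -2.7  3.7] open 0.0072 t 22.45
turn units [0.03 0.01 0.02] | shift units after turn [ 0.08 -0.13  0.14] | before turn [ 0.08 -0.13  0.14]
```

```bash
python3 -m pendant '[{"fingers":11,"delta_pos":[0,0,0],"turn":[0,0,0]},{"fingers":11,"delta_pos":[0,-0.12,0],"turn":[0,0,0]},{"fingers":9,"delta_pos":[0,0,0],"turn":[0,0,0]},{"fingers":9,"delta_pos":[0,0,0],"turn":[0,0,0]}]'
python3 -m pendant '[{"fingers":7,"delta_pos":[0,0,0],"turn":[0,0,0]},{"fingers":7,"delta_pos":[0,0,0],"turn":[0,0,0]}]'
python3 - <<'E'
from plan import *
go(*lean(1,.063))
E
```

```text
time: 22.85
ee_pos: [0.6118, 0.2614, 0.0889]
orientation: [1.406, 2.422, 0.654]
ft_force: [-1.2, -0.1, -1.0]
opening: 0.0091
gripper_force: 0.2
time: 23.05
ee_pos: [0.6118, 0.2614, 0.0889]
orientation: [1.406, 2.422, 0.654]
ft_force: [0.0, -0.3, 0.1]
opening: 0.0071
gripper_force: 0.3
pos [0.6118 0.2614 0.0889] tgt [0.6119 0.2632 0.0866] F [ 0.  -0.3  0.1] open 0.0071 t 23.05
turn units [0.04 0.01 0.02] | shift units after turn [ 0.08 -0.02  0.12] | before turn [ 0.08 -0.02  0.12]
```

```bash
python3 -m pendant '[{"fingers":0,"delta_pos":[0,0,0],"turn":[0,0,0]},{"fingers":0,"delta_pos":[0,0,0],"turn":[0,0,0]},{"fingers":0,"delta_pos":[0,0,0],"turn":[0,0,0]},{"fingers":0,"delta_pos":[0,0,0],"turn":[0,0,0]}]'
python3 -m pendant '[{"fingers":0,"delta_pos":[0,0.2,-0.35],"turn":[0,0,0]},{"fingers":0,"delta_pos":[0,0.5,-0.87],"turn":[0,0,0]},{"fingers":0,"delta_pos":[0,0.5,-0.87],"turn":[0,0,0]},{"fingers":0,"delta_pos":[0,0.5,-0.87],"turn":[0,0,0]},{"fingers":0,"delta_pos":[0,0.5,-0.87],"turn":[0,0,0]},{"fingers":0,"delta_pos":[0,0.5,-0.87],"turn":[0,0,0]},{"fingers":0,"delta_pos":[0,0.5,-0.87],"turn":[0,0,0]},{"fingers":0,"delta_pos":[0,0,0],"turn":[0,0,0]}]'
python3 - <<'E'
from plan import *
go(*slot(-.0525,.2,-.001))
E
```

```text
time: 23.45
ee_pos: [0.6119, 0.2614, 0.0891]
orientation: [1.406, 2.422, 0.654]
ft_force: [-0.6, -0.4, 0.3]
opening: 0.0052
gripper_force: 58.8
time: 24.25
ee_pos: [0.6123, 0.2615, 0.2218]
orientation: [1.403, 2.418, 0.658]
ft_force: [0.9, 0.3, -1.1]
opening: 0.0055
gripper_force: 58.7
pos [0.6123 0.2615 0.2218] tgt [ 0.4852 -0.1806  0.2   ] F [ 0.9  0.3 -1.1] open 0.0055 t 24.25
turn units [ 3.4  -1.32  4.94] | shift units after turn [-22.98  -0.91   1.09] | before turn [-16.05 -14.77  -7.38]
```

```bash
python3 -m pendant '[{"fingers":0,"delta_pos":[0,0,0],"turn":[0.485,-0.19,0.705]},{"fingers":0,"delta_pos":[0,0,0],"turn":[0.485,-0.19,0.705]},{"fingers":0,"delta_pos":[0,0,0],"turn":[0.485,-0.19,0.705]},{"fingers":0,"delta_pos":[0,0,0],"turn":[0.485,-0.19,0.705]},{"fingers":0,"delta_pos":[0,0,0],"turn":[0.485,-0.19,0.705]},{"fingers":0,"delta_pos":[0,0,0],"turn":[0.485,-0.19,0.705]},{"fingers":0,"delta_pos":[0,0,0],"turn":[0.485,-0.19,0.705]},{"fingers":0,"delta_pos":[0,0,0],"turn":[0,0,0]}]'
for i in 1 2; do python3 -m pendant '[{"fingers":0,"delta_pos":[-1,-0.04,0],"turn":[0,0,0]},{"fingers":0,"delta_pos":[-1,-0.04,0],"turn":[0,0,0]},{"fingers":0,"delta_pos":[-1,-0.04,0],"turn":[0,0,0]},{"fingers":0,"delta_pos":[-1,-0.04,0],"turn":[0,0,0]},{"fingers":0,"delta_pos":[-1,-0.04,0],"turn":[0,0,0]},{"fingers":0,"delta_pos":[-1,-0.04,0],"turn":[0,0,0]},{"fingers":0,"delta_pos":[-1,-0.04,0],"turn":[0,0,0]},{"fingers":0,"delta_pos":[-1,-0.04,0],"turn":[0,0,0]}]' | grep ee_pos; done
python3 - <<'E'
from plan import *
go(*slot(-.0525,.18,-.001))
E
```

```text
time: 25.05
ee_pos: [0.6112, 0.2609, 0.2129]
orientation: [-2.47, -1.934, 0.018]
ft_force: [-0.4, 0.2, -2.8]
opening: 0.0053
gripper_force: 58.9
ee_pos: [0.5659, 0.1068, 0.2177]
ee_pos: [0.5217, -0.0471, 0.2181]
pos [ 0.5217 -0.0471  0.2181] tgt [ 0.4852 -0.1806  0.18  ] F [-0.4 -0.4 -0.1] open 0.0054 t 26.65
turn units [-0.01  0.02  0.03] | shift units after turn [-6.92 -0.19  1.9 ] | before turn [-6.91 -0.21  1.93]
```

```bash
python3 -m pendant '[{"fingers":0,"delta_pos":[-1,-0.03,0.25],"turn":[-0.01,0.02,0.03]},{"fingers":0,"delta_pos":[-1,-0.03,0.25],"turn":[0,0,0]},{"fingers":0,"delta_pos":[-1,-0.03,0.25],"turn":[0,0,0]},{"fingers":0,"delta_pos":[-1,-0.03,0.25],"turn":[0,0,0]},{"fingers":0,"delta_pos":[-1,-0.03,0.25],"turn":[0,0,0]},{"fingers":0,"delta_pos":[-1,-0.03,0.25],"turn":[0,0,0]},{"fingers":0,"delta_pos":[-0.92,-0.03,0.25],"turn":[0,0,0]},{"fingers":0,"delta_pos":[0,0,0],"turn":[0,0,0]}]'
python3 -m pendant '[{"fingers":0,"delta_pos":[0,0,0],"turn":[0,0,0]}]' | grep ee_pos
python3 - <<'E'
from plan import *
import cv2
from bench import get_image
go(*slot(-.0528,.125,-.001))
a=np.mean([get_image("scene").astype(float) for _ in range(4)],0).astype(np.uint8)[110:230,320:440]
s=cv2.resize(a,(480,480),interpolation=cv2.INTER_CUBIC)
st=sensors.state();R0=Ro.from_rotvec(st["orientation"]).as_matrix()
for dx in(.0426,-.0394):
  for dz in(.0654,.0654-.1):
    q=proj("scene",st["ee_pos"]+R0@[dx,0,dz])[0]
    cv2.circle(s,tuple(int(i) for i in (q-[319.5,109.5])*4),2,(0,0,255),-1)
cv2.imwrite("pics/over4.png",s)
E
```

```text
time: 27.45
ee_pos: [0.4837, -0.181, 0.1824]
orientation: [-2.475, -1.935, 0.003]
ft_force: [-0.5, 0.5, -1.7]
opening: 0.0052
gripper_force: 59.0
ee_pos: [0.4845, -0.1795, 0.1834]
pos [ 0.4845 -0.1795  0.1834] tgt [ 0.4849 -0.1805  0.125 ] F [ 0.2  1.1 -2.5] open 0.0055 t 27.55
turn units [-0.01  0.   -0.02] | shift units after turn [-0.04  0.03  2.92] | before turn [-0.04  0.03  2.92]
```

View pics/over4.png

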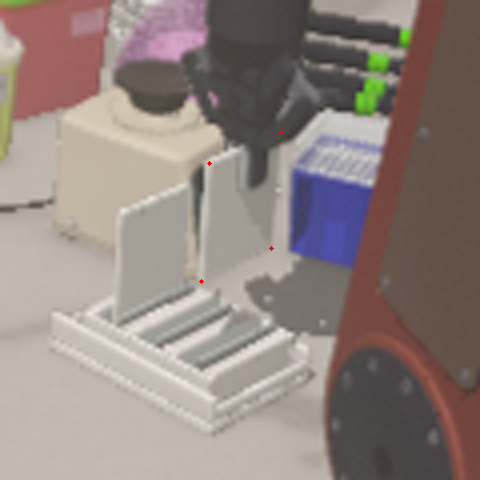

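The tall plate stands in the back slot at (155,250). The short one hangs above the front slot, its corners matching the red predictions at (201,281) and (271,248).

```bash
python3 -m pendant '[{"fingers":0,"delta_pos":[-0.02,0.01,0.73],"turn":[0,0,0]},{"fingers":0,"delta_pos":[-0.02,0.01,0.73],"turn":[0,0,0]},{"fingers":0,"delta_pos":[0,0.01,0.73],"turn":[0,0,0]},{"fingers":0,"delta_pos":[0,0,0.73],"turn":[0,0,0]},{"fingers":0,"delta_pos":[0,0,0],"turn":[0,0,0]},{"fingers":0,"delta_pos":[0,0,0],"turn":[0,0,0]}]' | egrep 'ee_pos|ft_'
for i in 1 2 3; do python3 -m pendant '[{"fingers":0,"delta_pos":[0,0,0.2],"turn":[0,0,0]},{"fingers":0,"delta_pos":[0,0,0],"turn":[0,0,0]}]' | egrep 'ee_pos|ft_'; done
```

```text
ee_pos: [0.4847, -0.1806, 0.1248]
ft_force: [-0.3, -0.2, -1.1]
ee_pos: [0.4852, -0.1809, 0.1214]
ft_force: [0.2, 0.5, -0.8]
ee_pos: [0.4849, -0.1807, 0.117]
ft_force: [-0.3, -0.1, -2.1]
ee_pos: [0.4848, -0.1806, 0.1127]
ft_force: [0.3, -0.4, -1.0]
```

```bash
for i in 1 2 3; do python3 -m pendant '[{"fingers":0,"delta_pos":[0,0,0.12],"turn":[0,0,0]},{"fingers":0,"delta_pos":[0,0,0],"turn":[0,0,0]}]' | egrep 'ee_pos|ft_'; done
```

```text
ee_pos: [0.4849, -0.1806, 0.1106]
ft_force: [-0.1, -0.4, -1.2]
ee_pos: [0.4849, -0.1807, 0.1082]
ft_force: [-0.1, -1.1, -2.7]
ee_pos: [0.485, -0.1808, 0.1061]
ft_force: [-1.4, 0.1, -0.9]
```

Same signature as the back slot, with entry at about 0.041, so I continue.

```bash
for i in 1 2 3 4 5 6 7 8; do python3 -m pendant '[{"fingers":0,"delta_pos":[0,0,0.12],"turn":[0,0,0]},{"fingers":0,"delta_pos":[0,0,0],"turn":[0,0,0]}]' | egrep 'ee_pos|ft_'; done
```

```text
ee_pos: [0.4854, -0.181, 0.1042]
ft_force: [-0.4, 0.9, 4.0]
ee_pos: [0.4852, -0.181, 0.1016]
ft_force: [-0.1, 0.0, 4.0]
ee_pos: [0.485, -0.1808, 0.0987]
ft_force: [0.8, -0.3, 3.0]
ee_pos: [0.4849, -0.1807, 0.0961]
ft_force: [0.2, -1.3, 0.8]
ee_pos: [0.4848, -0.1807, 0.0937]
ft_force: [-0.3, -0.5, 0.6]
ee_pos: [0.4848, -0.1806, 0.0913]
ft_force: [0.5, -0.3, 0.9]
ee_pos: [0.4848, -0.1806, 0.0889]
ft_force: [-0.9, -0.8, 1.0]
ee_pos: [0.4848, -0.1807, 0.0866]
ft_force: [-0.3, -1.1, 0.9]
```

```bash
for i in 1 2 3 4 5 6; do python3 -m pendant '[{"fingers":0,"delta_pos":[0,0,0.06],"turn":[0,0,0]},{"fingers":0,"delta_pos":[0,0,0],"turn":[0,0,0]}]' | egrep 'ee_pos|ft_'; done
```

```text
ee_pos: [0.4849, -0.1807, 0.0855]
ft_force: [-0.2, 0.6, 1.8]
ee_pos: [0.4849, -0.1807, 0.0844]
ft_force: [0.4, 0.7, 1.8]
ee_pos: [0.4849, -0.1807, 0.0831]
ft_force: [0.3, -0.2, 2.4]
ee_pos: [0.4849, -0.1807, 0.0819]
ft_force: [-0.8, 0.3, 2.9]
ee_pos: [0.4849, -0.1807, 0.0807]
ft_force: [-0.3, -0.7, 2.8]
ee_pos: [0.4849, -0.1807, 0.0795]
ft_force: [-0.6, -0.9, 1.7]
```

```bash
for i in 1 2 3; do python3 -m pendant '[{"fingers":0,"delta_pos":[0,0,0.05],"turn":[0,0,0]},{"fingers":0,"delta_pos":[0,0,0],"turn":[0,0,0]}]' | egrep 'ee_pos|ft_'; done
```

```text
ee_pos: [0.4849, -0.1807, 0.0785]
ft_force: [-0.0, -0.9, 2.3]
ee_pos: [0.4849, -0.1807, 0.0775]
ft_force: [-0.3, 0.7, 2.5]
ee_pos: [0.485, -0.1807, 0.0768]
ft_force: [-1.4, 0.9, 5.4]
```

```bash
for i in 1 2 3; do python3 -m pendant '[{"fingers":0,"delta_pos":[0,0,0.04],"turn":[0,0,0]},{"fingers":0,"delta_pos":[0,0,0],"turn":[0,0,0]}]' | egrep 'ee_pos|ft_'; done
```

```text
ee_pos: [0.4852, -0.1808, 0.0767]
ft_force: [-3.0, 2.4, 11.5]
ee_pos: [0.4854, -0.1808, 0.0768]
ft_force: [-4.6, 4.3, 17.3]
ee_pos: [0.4855, -0.1808, 0.0767]
ft_force: [-6.3, 5.7, 23.6]
```

```bash
python3 -m pendant '[{"fingers":0,"delta_pos":[0,0,-0.14],"turn":[0,0,0]},{"fingers":26,"delta_pos":[0,0,0],"turn":[0,0,0]},{"fingers":26,"delta_pos":[0,0,0],"turn":[0,0,0]},{"fingers":26,"delta_pos":[0,0,0],"turn":[0,0,0]},{"fingers":26,"delta_pos":[0,0,0],"turn":[0,0,0]}]' | egrep 'ee_pos|ft_|open'
python3 -m pendant '[{"fingers":26,"delta_pos":[0,0,-0.3],"turn":[0,0,0]},{"fingers":26,"delta_pos":[0,0,-1],"turn":[0,0,0]},{"fingers":26,"delta_pos":[0,0,-1],"turn":[0,0,0]},{"fingers":26,"delta_pos":[0,0,-1],"turn":[0,0,0]},{"fingers":26,"delta_pos":[0,0,-1],"turn":[0,0,0]},{"fingers":26,"delta_pos":[0,0,-1],"turn":[0,0,0]},{"fingers":26,"delta_pos":[0,0,-1],"turn":[0,0,0]},{"fingers":26,"delta_pos":[0,0,0],"turn":[0,0,0]}]'
python3 - <<'E'
from plan import *
import cv2
from bench import get_image
g=np.mean([get_image("scene").astype(float) for _ in range(4)],0).astype(np.uint8);s=cv2.resize(g[120:230,310:420],(440,440),interpolation=cv2.INTER_CUBIC)
for u,h in((.0352,.142),(-.0528,.112)):
  for v in(.041,-.041):
    for z in(h,):
      q=proj("scene",slot(u,z,v)[0])[0];cv2.circle(s,tuple(int(i) for i in (q-[309.5,119.5])*4),2,(0,0,255),-1)
t=cv2.resize(get_image("scene")[110:310,220:420],(350,440)) 
cv2.imwrite("pics/fin5.png",np.hstack([s,t]))
E
```

```text
ee_pos: [0.4848, -0.1807, 0.0768]
ft_force: [-0.3, 0.3, -0.7]
opening: 0.0261
time: 34.85
ee_pos: [0.4864, -0.1816, 0.2063]
orientation: [2.473, 1.932, -0.001]
ft_force: [0.9, 0.5, 0.3]
opening: 0.0262
gripper_force: 0.0
```

View pics/fin5.png

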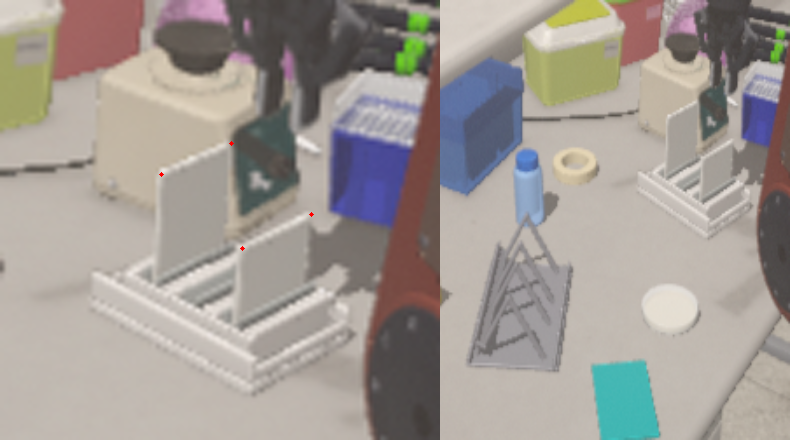

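Both plates stand in their slots. The upper corners match the seated predictions (tall at (161,175), short at (242,248)), the middle slot is empty, the gripper is clear, and the dish, bottle and turquoise plate are untouched.

```bash
python3 -c "
from bench import env
print(env.job_done())"
```

```text
the job is handed in; nothing more can be done
None
```

The job is handed in: the tall plate stands in the back slot and the short one in the front slot, each pressed to the slot floor at no more than about 24 N, with the middle slot empty and the dish, bottle and turquoise plate unmoved in the last picture; the timer was out of that view, but the arm did not work near it.

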